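# Surface temperature check of a marked sample cup

## Task

Set the sample cup with the blue dot upright and centred on the small raised pad of the check stand, without dropping it, and let go of it. Then take the spring-tip probe out of its slanted holder and press its tip lightly on the blue dot with the probe upright, until the spring tip is about half-way in, never hard. The program finishes while the gripper still holds it there; leave the other cups and the timer where they are.

Things in the scene. Friction and masses are not known exactly. Their poses are not given: they have to be found in the camera images.
- cup: the sample cup with the blue dot: white tub with a flat lid, 42 mm tall, lid 62 mm across and 11 mm deep, body below it 54 mm across, about 0.15 kg, standing free among two like cups without a dot. Origin: centre of its underside; z up through the lid.
- cup_centre (a point): the dotted cup's centre, half-way up (21 mm above its underside, 21 mm below the lid's top)
- spot (a point): centre of the blue dot (18 mm across), at the middle of the top face of that cup's lid; z out of the lid
- stand: check stand, fixed: grey round foot 84 mm across and 14 mm high, thin column, round rubber-topped pad 40 mm across. Origin: centre of the foot's underside; the pad's top is 70 mm above the table
- stand_top (a point): centre of the top face of the stand's pad
- holder: probe holder, fixed: steel foot plate 90 x 70 x 6 mm (along its x, y) with a blue square pocket, 31 mm outside, that leans back to the holder's own -x side by 0.35 rad from vertical. Origin: centre of the foot's underside. The pocket is 30 mm deep; its rim centre is at (-14, 0, 72) mm in this frame. Draw the probe out along its own axis
- probe: spring-tip surface probe, 0.08 kg: white square handle 18 x 18 x 92 mm with a blue band near its top, below it a steel stem 11 mm across and 20 mm long, then the sprung tip. It stands loosely in the holder's pocket, leaning 0.35 rad towards the holder's -x. Origin: on the axis at the lower end of the handle; z runs up along the handle, x and y are square to its flat sides. The lower 30 mm of the handle is in the pocket, 62 mm stand out
- probe_grip (a point): point on the probe's axis for gripping, 64 mm up the handle from its lower end, 28 mm below its top; same axes as the probe
- tip (a point): centre of the flat end face (10 mm across) of the probe's spring tip; 96 mm below probe_grip along the probe's axis when not pressed in; z along the probe
- probe_tip (a joint): how far the spring tip is pushed into the probe, 0 (out) to 0.012 m (fully in); it takes 1.5 N to start, 3 N at 6 mm, 4.5 N at 12 mm. The red length above the tip's steel disc goes out of sight as it is pushed in
- plain_cup_a: a like cup, 62 x 62 x 42 mm, without a dot, to be left alone; origin at the centre of its underside
- plain_cup_b: another like cup without a dot, to be left alone; origin at the centre of its underside
- timer: white digital timer 62 x 62 x 18 mm lying behind the stand, to be left alone; origin at the centre of its underside

How it is judged (in metres and radians):
On the way, in this order (a step that is already met when the one before it is completed fails the run):
1. the dotted cup stands upright and centred on the stand's pad, let go (distance between cup and stand_top below 0.012 m and angle between cup's own z axis and vertical below 0.06 rad and contact force between cup and stand above 0.3 N and contact force between cup and the fingers below 0.05 N and linear speed of cup below 0.02 m/s), for 0.2 s.
2. the probe is out of its holder, in the gripper (contact force between probe and the fingers above 1 N and contact force between probe and holder below 0.05 N and distance between tip and holder above 0.08 m), for 0.1 s.
At the end, for the whole second after the job is handed in: The dotted cup rests on the pad within 12 mm of centre and 0.06 rad of upright, untouched by the robot; the gripper still holds the probe, still, upright within 0.12 rad, its tip within 7 mm of the dot's centre and pushed in 3 to 9 mm (1 to 6 N on the lid) (distance between cup and stand_top below 0.012 m and angle between cup's own z axis and vertical below 0.06 rad and contact force between cup and stand above 0.3 N and contact force between cup and the arm below 0.05 N and contact force between cup and the fingers below 0.05 N and distance between tip and spot below 0.007 m and angle between probe's own z axis and vertical below 0.12 rad and value of joint probe_tip between 0.003 and 0.009 m and contact force between probe and cup between 1 and 6 N and contact force between probe and the fingers above 1 N and contact force between probe and holder below 0.05 N and linear speed of probe below 0.02 m/s); the arm keeps its last pose, push and grip.
It fails at once if the probe is pressed hard on the cup (over 10 N) (contact force between probe and cup above 10 N).
It fails at once if the cup is dropped: in the air, touched by nothing (height (world z) of cup above 0.01 m and contact force between cup and anything else below 0.02 N and distance between cup and stand_top above 0.015 m).
It fails at once if another cup or the timer is moved over 15 mm (distance of any of plain_cup_a, plain_cup_b, timer from where it was at the start of the episode above 0.015 m).
It also fails if it takes over 54 s, if anything falls off the work surface, if the arm or the gripper's body presses on something with over 40 N, if the wrist force passes 120 N, or if a joint passes its speed limit or range.

## Robot

A 6-joint arm with a two-finger parallel gripper is mounted at the origin on a cart in front of the work surface, level with it; the furniture and walls round the work are solid. World frame = base frame: x ahead of the robot, y to its left, z up, the work surface at z = 0. Lengths are in mm, angles in degrees, forces in N, time in s.
With the tool pointing down it reaches from about 425 to 950 mm from the base axis. Payload 3.5 kg.
Tool frame: the origin (TCP) lies on the centre line of the jaws, within the pads' length; the fingertips stand 8 mm ahead of it and the grasp point (between the pads) lies 11 mm behind it (robot.nose_length is the distance from the TCP to the fingertips, in mm); z points along the fingers, y is the line along which they close (so a half turn about z gives the same grasp; the last joint's range is limited). The gripper opens to 85 mm and grips with 20 to 120 N. Pads are 22 mm wide; open, the fingers measure 114 mm over their backs; the gripper's body (76 mm by 85 mm) begins 54 mm behind the grasp point. The pads swing forward as they close: fully open they stand 13 mm farther back than shut.
Start: joints at [66.291, 16.404, 90.338, -0, 73.258, -8.594], TCP at [175.97, 651.645, 239.325] pointing down, gripper open.
Joint ranges: [-158.93, 158.93], [-51.34, 127.21], [12.03, 142.37], [-87.48, 267.48], [13.55, 161.25], [-162.69, 162.69]. Speed limits (degrees/s): [159.86, 159.86, 180, 180, 180, 180].

## Interface

Orientations are given as a 3x3 rotation matrix whose columns are the frame's x, y, z axes.
In Python, from rig import robot gives the robot as it stands. Calls block until the motion is done:
- robot.move_to(position, orientation): joint-space move of the TCP to a pose.
- robot.line_to(position, orientation=None, vel=150, f_stop=None): straight line of the TCP; orientation=None keeps the orientation; vel is the mean speed in mm/s. With f_stop (N) it stops when the force on the tool has changed by that much, and returns True; else False.
- robot.goto_joints(angles): joint-space move.
- robot.gripper_to(opening, effort=None): finger opening in mm; effort is the grip in N (None keeps the last); returns when the fingers have stopped.
- robot.dwell(seconds).
- robot.ik(position, orientation): joint angles nearest the present ones, or None.
- robot.get_image(name): name is "scene" or "top"; returns a dict with "frame" (400x640x3 uint8, red, green, blue), "K" (3x3 intrinsics, pixels), "rvec" (rotation vector, rad) and "tvec" (3), from world to camera coordinates, as OpenCV has them. Camera axes: x right, y down, z forward; pixel columns grow to the right and rows downward; lengths in mm; the calibration is good to about 2 mm. A picture is of the moment at which its call begins. There is no depth.
A pose or a line that the arm cannot do raises robot.IKError and nothing moves.
- robot.job_done(): hands the job in; it is judged then, once.
Readings, each from a call of its own:
- robot.current_time(): time.
- robot.current_joint_pos(): joint angles.
- robot.current_dq(): joint speeds.
- robot.current_tau(): joint torques, N m.
- robot.current_tcp_pos(): TCP position.
- robot.current_orientation(): TCP orientation.
- robot.current_wrist_force(): force on the tool from outside, world axes, zero at the start.
- robot.current_ft_torque(): the same for the moment, N m.
- robot.current_finger_gap(): finger opening in mm.
- robot.current_grip_force(): force on a finger pad.
Only numpy, scipy, OpenCV 4.12 (cv2) and the standard library are available. Lean on these libraries where they do the work, as an engineer would, in place of code of your own. Each camera call takes 0.05 s, during which the arm holds its last target. There are 200 camera calls.

## Working session

There is one attempt and no reset: what is moved stays moved. The work goes in short steps, each a Python script; the robot and the scene stay as the last script left them, time stands still between calls to the robot, and variables do not carry over. Pictures are saved under pics/ and viewed, at most 10 in all, crops included, and the job is handed in when it is done.

```bash
ls; mkdir -p pics
cat > h.py <<'E'
import numpy as np, cv2
from rig import robot
def shot(n,f=None,crop=None,s=1):
    d=robot.get_image(n)
    if f:
        im=d['frame'][:,:,::-1]
        if crop: x0,y0,x1,y1=crop; im=im[y0:y1,x0:x1]
        cv2.imwrite('pics/'+f,cv2.resize(np.ascontiguousarray(im),None,fx=s,fy=s,interpolation=cv2.INTER_CUBIC))
    return d
def ray(d,uv):
    R,_=cv2.Rodrigues(np.array(d['rvec'],float)); t=np.array(d['tvec'],float).ravel()
    K=np.array(d['K']); r=R.T@np.linalg.inv(K)@np.array([uv[0],uv[1],1.]); return -R.T@t, r/np.linalg.norm(r)
def onz(d,uv,z):
    c,r=ray(d,uv); return c+r*(z-c[2])/r[2]
def proj(d,P):
    return cv2.projectPoints(np.array(P,float).reshape(-1,1,3),np.array(d['rvec'],float),np.array(d['tvec'],float),np.array(d['K'],float),None)[0].reshape(-1,2)
def tri(dus):
    A=np.zeros((3,3));b=np.zeros(3)
    for d,uv in dus:
        c,r=ray(d,uv);M=np.eye(3)-np.outer(r,r);A+=M;b+=M@c
    return np.linalg.solve(A,b)
E
python3 - <<'E'
from h import *
for n in('scene','top'):
    d=shot(n,n+'0.png',None,1.25); print(n,ray(d,(320,200)),np.array(d['K'])[0,0])
print(robot.current_time(),robot.current_orientation())
E
```

```text
pics
scene (array([289.45109609, 524.37510264, 694.91062182]), array([ 0.31684448, -0.65275972, -0.68812378])) 391.55058540228475
top (array([ 369.00431246,  -45.95787677, 1107.46071181]), array([ 0.19749755,  0.02928175, -0.97986596])) 430.00116442007493
0.1 [[-9.65416906e-01  2.60709436e-01 -8.87534986e-04]
 [ 2.60710727e-01  9.65414917e-01 -1.98878269e-03]
 [ 3.38345101e-04 -2.15139432e-03 -9.99997629e-01]]
```

View pics/scene0.png

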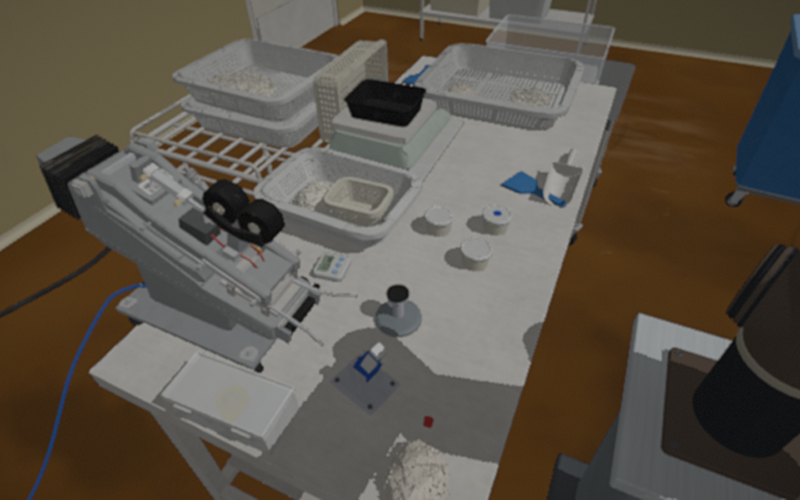

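View pics/top0.png

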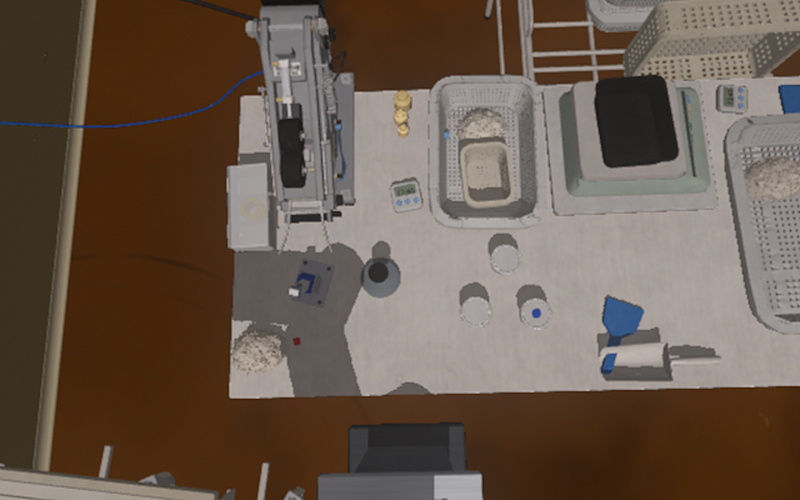

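The scene view shows the dotted cup at about (497,213)/1.25, the stand at (398,305)/1.25 and the holder at (370,370)/1.25. The top view has the dot at (536,313)/1.25, the pad at (378,272)/1.25 and the probe at (300,285)/1.25. I'll take enlarged crops next.

Run:
```python
from h import *
shot('top','top1.png',(220,185,450,270),3.4)
shot('scene','sc1.png',(255,155,425,335),3.3)
shot('top','top2.png',(225,190,325,260),8)
```

```text
(no output)
```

View pics/top2.png

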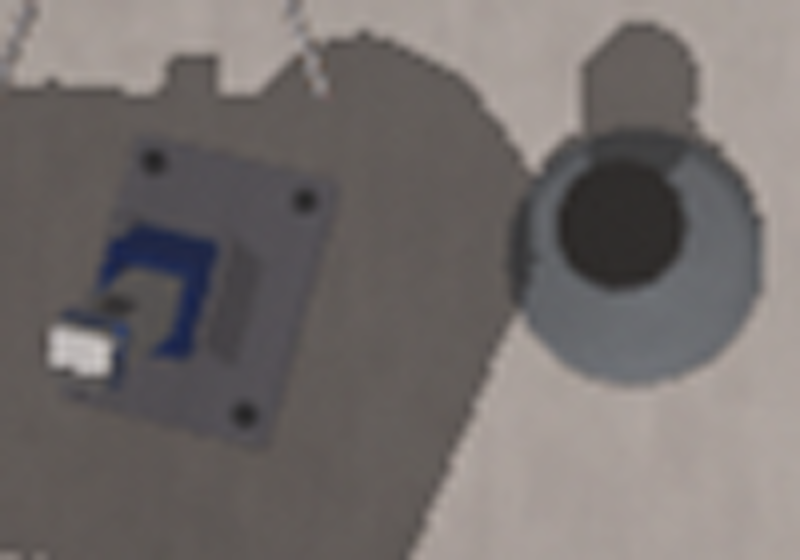

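View pics/sc1.png

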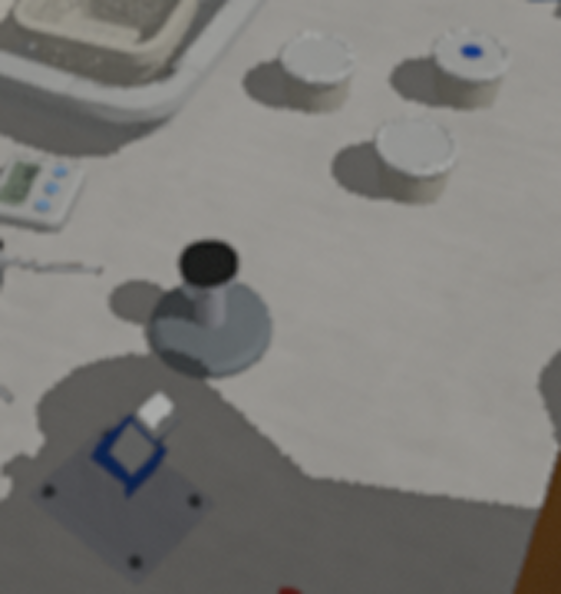

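The crops show the pad centre at top2 (622,224) and sc1 (209,264), and the dot at sc1 (472,51). The holder plate corners in top2 are (135,135), (338,180) and (265,448), with the probe's top at (82,350). In sc1 the probe top is (155,410) and the rim centre about (130,455).

```bash
cat > fit.py <<'E'
from h import *
from scipy.optimize import least_squares
T=robot.get_image('top');S=robot.get_image('scene')
t2=lambda u,v:(225+(u+.5)/8-.5,190+(v+.5)/8-.5)
s1=lambda u,v:(255+(u+.5)/3.3-.5,155+(v+.5)/3.3-.5)
def blue(d,c,r=8):
    f=d['frame'].astype(int); m=(f[:,:,2]-f[:,:,0]-30).clip(0); y,x=np.mgrid[:400,:640]
    m=m*(np.hypot(x-c[0],y-c[1])<r); return (m*x).sum()/m.sum(),(m*y).sum()/m.sum()
E
python3 - <<'E'
from fit import *
dt,ds=blue(T,(428.8,250.4)),blue(S,s1(472,51)); print(dt,ds)
print('dot z42',onz(T,dt,42),onz(S,ds,42),'tri',tri([(T,dt),(S,ds)]))
for n,a,b,z in [('pad',t2(622,224),s1(209,264),70),('foot',t2(642,257),s1(210,328),14),('probetop',t2(82,350),s1(155,410),0)]:
    print(n,onz(T,a,z),onz(S,b,z),tri([(T,a),(S,b)]))
cr=[(135,135),(338,180),(265,448)]
print('corners',[onz(T,t2(*c),6)[:2].round(1) for c in cr])
print('scr',[onz(T,t2(*c),6)[:2].round(1) for c in [(153,161),(305,200),(244,415)]])
print('scrS',[onz(S,s1(*c),6)[:2].round(1) for c in [(48,491),(195,501),(135,563)]])
print('cups S', [onz(S,s1(*c),42)[:2].round(1) for c in [(317,56),(415,145),(471,53)]])
E
```

```text
(np.float64(428.6666666666667), np.float64(250.21604938271605)) (np.float64(397.512426035503), np.float64(170.09230769230768))
dot z42 [ 450.49209665 -277.91660618   42.        ] [ 451.79542798 -280.22106222   42.        ] tri [ 450.75302398 -277.32403304   44.3943251 ]
pad [535.56585406  29.26419199  70.        ] [536.22584567  30.13282029  70.        ] [536.11286342  29.43827072  69.18780494]
foot [533.64638844  27.03389902  14.        ] [533.67113186  36.97577133  14.        ] [536.70533138  28.17465485   1.95124681]
probetop [510.17152667 210.90967705   0.        ] [542.7443275  101.98868196   0.        ] [494.4163416  180.9824844  130.18299459]
corners [array([579.7, 193.3]), array([562.9, 126.5]), array([476.2, 149.8])]
scr [array([570.9, 187.2]), array([556.6, 137.2]), array([487. , 156.7])]
scrS [array([573.3, 184.6]), array([489. , 154.3]), array([503.3, 205. ])]
cups S [array([ 561.8, -225.4]), array([ 458.1, -158.4]), array([ 451.4, -277.6])]
```

```bash
cat >> h.py <<'E'
DOT=np.array([451,-278.5]); PAD=np.array([536,29.5]); HC=np.array([529.5,171.,0]); HX=np.array([.966,-.26,0]); HX/=np.linalg.norm(HX)
HY=np.array([-HX[1],HX[0],0]); AX=-np.sin(.35)*HX+np.cos(.35)*np.array([0,0,1]); RIM=HC-14*HX+[0,0,72]
def Rot(z,y): # tool z axis, closing line y
    z=z/np.linalg.norm(z); y=y-z*(y@z); y/=np.linalg.norm(y); return np.c_[np.cross(y,z),y,z]
def down(deg): a=np.radians(deg); return Rot(np.array([0,0,-1.]),np.array([np.cos(a),np.sin(a),0]))
E
python3 - <<'E'
from h import *
np.set_printoptions(precision=1,suppress=True)
for f in(0,180):
    print('cup',robot.ik([*DOT,19],down(-32+f)),robot.ik([*DOT,180],down(-32+f)))
    for g in (-32,0,30,60,90): print('stand',g+f,robot.ik([*PAD,89],down(g+f)))
    s=1 if f==0 else -1
    print('probe',robot.ik(RIM+23*AX,Rot(-AX,s*HY)),robot.ik(RIM+113*AX,Rot(-AX,s*HY)))
    print('up',robot.ik([*PAD,191],Rot(np.array([0,0,-1.]),s*HY)))
print(robot.ik([200,400,300],robot.current_orientation()))
E
```

```text
cup [-42.7  15.4 117.9  -0.   46.8 -10.7] [-42.7   1.4 113.7  -0.   64.9 -10.7]
stand -32 [ -7.7   9.3 115.9  -0.   54.8  24.3]
stand 0 [ -7.7   9.3 115.9  -0.   54.8  -7.7]
stand 30 [ -7.7   9.3 115.9  -0.   54.8 -37.7]
stand 60 [ -7.7   9.3 115.9  -0.   54.8 -67.7]
stand 90 [ -7.7   9.3 115.9  -0.   54.8 -97.7]
probe [ 12.5   2.3 124.9 -15.7  35.9 -51.1] [ 14.4  -8.6 125.  -13.4  46.7 -52.8]
up [ -7.7   1.6 112.3  -0.   66.1 -82.6]
cup None None
stand 148 [  -7.7    9.3  115.9   -0.    54.8 -155.7]
stand 180 None
stand 210 [ -7.7   9.3 115.9  -0.   54.8 142.3]
stand 240 [ -7.7   9.3 115.9  -0.   54.8 112.3]
stand 270 [ -7.7   9.3 115.9  -0.   54.8  82.3]
probe [ 12.5   2.3 124.9 -15.7  35.9 128.9] [ 14.4  -8.6 125.  -13.4  46.7 127.2]
up [ -7.7   1.6 112.3  -0.   66.1  97.4]
[ 50.4 -16.2 116.7  -0.   79.5 -24.5]
```

Run:
```python
from h import *
robot.move_to([200,400,300],robot.current_orientation())
robot.move_to([*DOT,110],down(-32))
print(robot.current_time(),robot.current_tcp_pos(),robot.current_finger_gap())
print(robot.line_to([*DOT,19],f_stop=8), robot.current_tcp_pos())
robot.gripper_to(50,40)
print(robot.current_finger_gap(),robot.current_grip_force(),robot.current_wrist_force(),robot.current_time())
robot.line_to([*DOT,50],vel=80)
print(robot.current_finger_gap(),robot.current_grip_force(),robot.current_wrist_force())
shot('scene','sc2.png',(340,120,440,220),6);
```

```text
4.0083 [ 451.45017173 -277.88182953  110.23572689] 85.25512128675564
False [ 451.62798298 -278.85899407   19.68229024]
60.814655822095716 43.30478489398956 [-0.99941997  1.27175282  5.9942814 ] 5.1167
60.49788354719415 43.64180266857147 [-1.10053576  0.21679467 -2.63182255]
```

View pics/sc2.png

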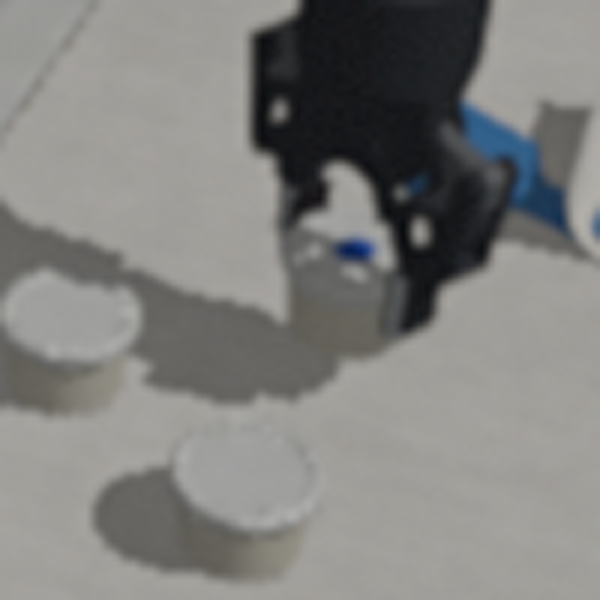

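The cup is held level between the fingers, with the dot at sc2 (357,248). The other cups haven't moved. Next I'll carry it to the pad.

Run:
```python
from h import *
robot.line_to([*DOT,140])
robot.move_to([*PAD,150],down(-32))
robot.line_to([*PAD,100],vel=60); robot.dwell(.3)
print(robot.current_wrist_force(),robot.current_tcp_pos(),robot.current_finger_gap())
print(robot.line_to([*PAD,84],vel=15,f_stop=3), robot.current_tcp_pos(),robot.current_wrist_force())
print(robot.current_time())
shot('scene','sc3.png',(270,160,370,260),6)
```

```text
[ 0.18631011 -0.36805527 -1.59691068] [536.20233519  29.47602341 100.35542731] 60.66294933073462
True [535.96331564  29.51870728  90.77211362] [-1.5750838   0.23475889  4.06865313]
9.6333
```

View pics/sc3.png

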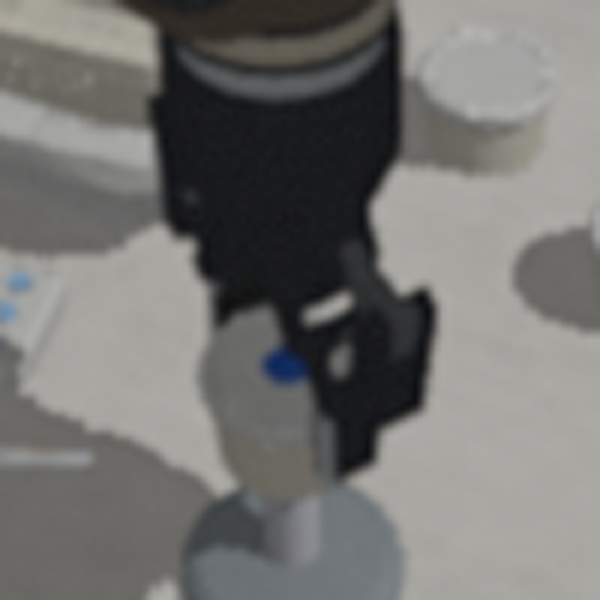

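Run:
```python
from h import *
S=robot.get_image('scene')
print(onz(S,(317.0,220.6),112))
cut=[(a,h) for h in(0,31,42) for a in range(0,360,10)]
f=S['frame'][160:260,270:370,::-1]; im=cv2.resize(np.ascontiguousarray(f),None,fx=6,fy=6,interpolation=cv2.INTER_CUBIC)
for r,z in((31,112),(31,101),(27,101),(27,70),(20,70)):
    t=np.linspace(0,6.28,90); P=np.c_[PAD[0]+r*np.cos(t),PAD[1]+r*np.sin(t),0*t+z]
    q=((proj(S,P)-[270,160]+.5)*6).astype(int); cv2.polylines(im,[q],True,(0,0,255) if r!=20 else (0,255,0),1)
cv2.imwrite('pics/ov.png',im)
```

```text
[537.69374524  29.53807433 112.        ]
```

View pics/ov.png

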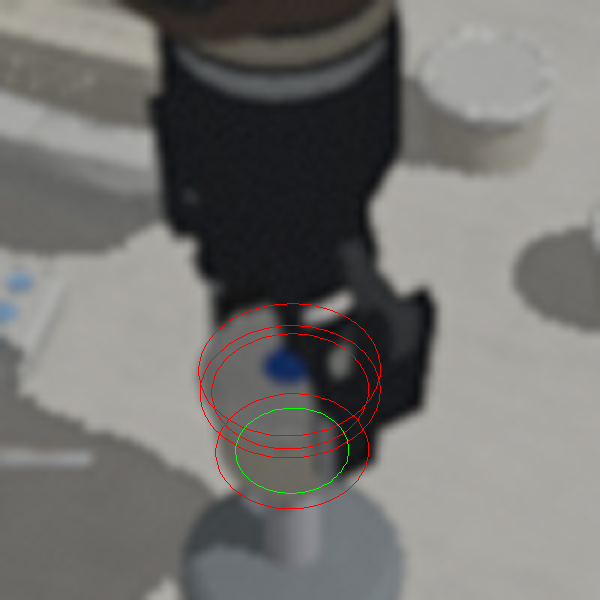

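The overlay of an upright, centred cup matches the picture, with the dot at (285,366), within about 2 mm. I'll release it and check.

Run:
```python
from fit import *
robot.gripper_to(85); robot.dwell(.3)
p=robot.current_tcp_pos(); print(robot.current_finger_gap(),robot.current_wrist_force())
robot.line_to([p[0],p[1],220],vel=120)
U=RIM+113*AX; R=Rot(-AX,HY)
robot.move_to(U,R)
print(robot.current_tcp_pos(),U,robot.current_time())
T=robot.get_image('top');S=robot.get_image('scene')
a=blue(T,proj(T,[*PAD,112])[0]);b=blue(S,proj(S,[*PAD,112])[0]); print(onz(T,a,112),onz(S,b,112),tri([(T,a),(S,b)]))
shot('scene','sc4.png',(250,180,370,320),4.2)
```

```text
84.86593303131654 [-0.36035964  0.21262235  0.43083297]
[478.81298136 184.51221586 178.15546323] [478.56521085 184.7091565  178.14911655] 12.975
[534.97359651  30.53071094 112.        ] [nan nan nan] [nan nan nan]fit.py:8: RuntimeWarning: invalid value encountered in scalar divide
  m=m*(np.hypot(x-c[0],y-c[1])<r); return (m*x).sum()/m.sum(),(m*y).sum()/m.sum()
```

View pics/sc4.png

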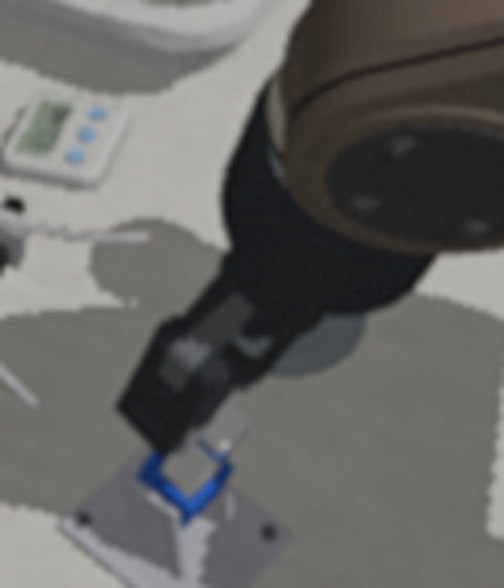

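The cup stands on the pad: from above, the dot is at (535.0,30.5), within 1.5 mm of the pad centre. The fingers straddle the leaning probe, whose top is at sc4 (230,435). I'll grasp it and draw it out along its axis.

Run:
```python
from h import *
R=Rot(-AX,HY); G=RIM+23*AX
print(robot.line_to(RIM+60*AX,R,vel=150,f_stop=8),robot.line_to(G,R,vel=60,f_stop=6),robot.current_tcp_pos(),G)
robot.gripper_to(10,50)
print(robot.current_finger_gap(),robot.current_grip_force(),robot.current_wrist_force())
robot.line_to(G+60*AX,R,vel=60)
print(robot.current_finger_gap(),robot.current_grip_force(),robot.current_wrist_force())
robot.line_to(G+110*AX,R,vel=120)
Rv=Rot(np.array([0,0,-1.]),HY)
robot.move_to([470,100,250],Rv)
robot.move_to([*PAD,225],Rv); robot.dwell(.3)
print(robot.current_finger_gap(),robot.current_wrist_force(),robot.current_tcp_pos(),robot.current_time())
a=shot('scene','sc5.png',(280,130,360,250),5)
```

```text
False False [508.4550343  176.68962544  93.53669286] [508.36548385 176.68837909  93.6055724 ]
17.62229309752688 50.28568625450134 [-0.1333711   0.5938847   1.03425921]
17.19751288784411 49.94645118713379 [ 0.81317497 -0.18602313 -0.16484296]
17.269887518918758 [-0.30564777  0.28394919 -0.24830005] [535.6125841   30.49554786 225.34810092] 18.0
```

View pics/sc5.png

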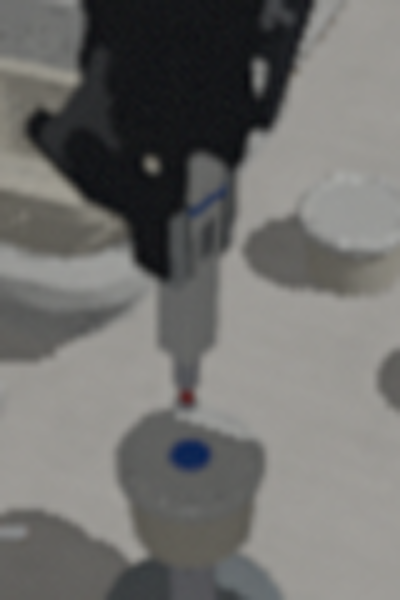

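Run:
```python
from fit import *
f=lambda q:((q-[280,130]+.5)*5-.5).round(0)
print(f(proj(S,[[535.6,30.5,z] for z in(112,140,152,172,200,264)])).tolist())
b=blue(S,(280+190/5,130+455/5),6); print(b,onz(S,b,112)); 
c=blue(T,proj(T,[*PAD,112])[0],6) if 1 else 0; print(c)
# handle corner predictions: lower end z 172, square 18 along HX,HY
P=[[535.6,30.5,z]+9*(i*HX+j*HY) for z in(172,264) for i,j in((1,1),(1,-1),(-1,-1),(-1,1))]
print(f(proj(S,P)).tolist())
```

```text
[[191.0, 458.0], [189.0, 410.0], [188.0, 388.0], [187.0, 352.0], [185.0, 298.0], [181.0, 164.0]]
(np.float64(317.6186440677966), np.float64(220.46504237288136)) [536.69517167  28.68109084 112.        ]
(np.float64(298.85714285714283), np.float64(215.62857142857143))
[[154.0, 354.0], [184.0, 330.0], [220.0, 349.0], [190.0, 374.0], [145.0, 167.0], [178.0, 143.0], [216.0, 162.0], [184.0, 187.0]]
```

The probe is upright. The tip at sc5 (187,408) matches the predicted (189,410), and the dot centre is at (190,455). I'll lower it in small force-checked steps.

Run:
```python
from h import *
Rv=Rot(np.array([0,0,-1.]),HY); C=[536,29.5]
def F():
    v=[]
    for _ in range(6): v.append(robot.current_wrist_force()[2]); robot.dwell(.03)
    return np.mean(v)
robot.line_to([*C,204],Rv,vel=40); robot.dwell(.2); f0=F(); print(f0)
z=204; on=None
while z>182:
    z-=1; robot.line_to([*C,z],Rv,vel=15); robot.dwell(.1); f=F()-f0
    print(z,round(robot.current_tcp_pos()[2],2),round(f,2))
    if f>2.8: break
print(robot.current_tcp_pos(),robot.current_time(),robot.current_finger_gap(),robot.current_grip_force())
shot('scene','sc6.png',(280,130,360,250),5)
```

```text
-0.7343439233360516
203 202.99 -0.21
202 202.0 -0.03
201 201.01 -0.0
200 200.01 -0.05
199 199.03 -0.11
198 198.03 -0.22
197 196.96 0.14
196 196.13 1.85
195 195.05 1.94
194 194.06 2.44
193 193.09 2.28
192 192.07 2.95
[536.09024083  29.49139368 192.07362918] 25.825 17.369737317913536 50.36511719226837
```

View pics/sc6.png

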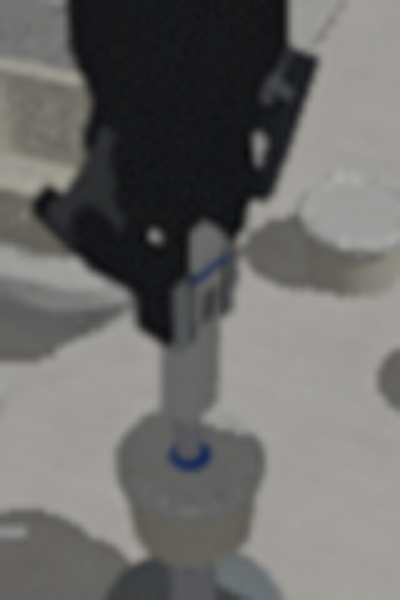

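The tip is inside the blue dot, with a blue ring visible round it at (190,455), and the probe is upright. It is pushed in about 4.6 mm, so I'll go 1 mm deeper and hand in.

Run:
```python
from h import *
robot.line_to([536,29.5,191],vel=10); robot.dwell(.5)
print(robot.current_tcp_pos(),robot.current_wrist_force(),robot.current_time())
print(robot.job_done())
```

```text
[536.06001217  29.49840906 191.0253518 ] [ 1.66556408 -0.26278308  2.25944761] 26.625
the job is handed in; nothing more can be done
None
```

I handed in the job at 26.6 s: the dotted cup stands centred on the pad, and the gripper holds the probe upright on the blue dot, with the tip pushed in by an estimated 5.7 mm at about 3 N (no verdict was returned).

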